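# Restock the analyser's reagent caddy

## Task

Restock the reagent caddy: stand the square bottle, the wide jar, the slender round bottle and the slim pack upright, each fully down in the cup of the caddy that matches its shape and size. Set each one down gently rather than dropping it, and tip nothing over. The two bottles with pointed dropper tips do not belong to the analyser: leave them standing where they are.

Things in the scene. Friction and masses are not known exactly. Their poses are not given: they have to be found in the camera images.
- square_bottle: reagent bottle to be put away, white plastic with a paper label: square body 40 x 40 mm, 60 mm high, plain flat-topped round black screw cap (28 mm diameter, 20 mm high) on top, 80 mm overall. Origin at the centre of its underside, z up, x and y across the flat sides. About 90 g, loose, standing on the bench. Grip the flat sides about 45 to 52 mm above its underside, so that the fingers stay above the cup's rim when it is set in.
- wide_jar: reagent jar to be put away: round, 56 mm diameter, straight sided, white body 48 mm high and flat black lid of the same diameter, 66 mm overall. Origin at the centre of its underside, z up. About 120 g, loose, standing. Grip about 45 to 52 mm above its underside.
- small_bottle: slender round reagent bottle to be put away: white body 30 mm diameter and 60 mm high, plain flat-topped black screw cap (24 mm diameter, 14 mm high), 74 mm overall. Origin at the centre of its underside, z up. About 50 g, loose, standing. Grip about 45 to 52 mm above its underside.
- slim_pack: slim rectangular reagent pack to be put away: white body 60 mm long (x) by 28 mm thick (y) by 64 mm high, small flat black cap (18 mm diameter, 12 mm high) near its +x end, 76 mm overall. Origin at the centre of its underside, x along its length, z up. About 90 g, loose, standing. Grip it across its 28 mm thickness, about 45 to 52 mm above its underside.
- square_cup: cup for the square bottle: blue, open-topped square cup in the caddy, inside 56 x 56 mm, walls 3 mm thick, outside height 20 mm, its inner floor 3 mm above its underside. Origin at the centre of its underside, 6 mm above the bench (it stands on the flat grey caddy, 215 x 215 mm with a rim 12 mm high). x and y along its walls. Fixed. The four cups stand in a square, 97 mm from centre to centre; which cup is at which corner changes.
- wide_cup: cup for the wide jar: the large round blue cup in the caddy, inner diameter 72 mm, wall 3 mm, outside height 20 mm, inner floor 3 mm above its underside. Origin at the centre of its underside, 6 mm above the bench. Fixed.
- small_cup: cup for the slender round bottle: the small round blue cup in the caddy, inner diameter 46 mm, wall 3 mm, outside height 20 mm, inner floor 3 mm above its underside. Origin at the centre of its underside, 6 mm above the bench. Fixed.
- slot_cup: cup for the slim pack: the oblong blue cup in the caddy, inside 76 mm (x) by 44 mm (y), walls 3 mm, outside height 20 mm, inner floor 3 mm above its underside. Origin at the centre of its underside, 6 mm above the bench, x along its length: the pack goes in with its length along it, either way round. Fixed.
- square_dropper: look-alike that stays where it is: same 40 mm square white body as the square bottle, 60 mm high, but with a thin pointed white dropper tip on a narrow black collar instead of a flat cap, 90 mm overall. Origin at the centre of its underside, z up. Loose, standing.
- small_dropper: look-alike that stays where it is: same 30 mm round white body as the small bottle, 60 mm high, but with a thin pointed white dropper tip on a narrow black collar instead of a flat cap, 90 mm overall. Origin at the centre of its underside, z up. Loose, standing.
Not all that is in view belongs to the job. Leave any pink or red look-alike of the square_bottle alone.

How it is judged:
By the outcome, as a careful person would: the job done as asked, in the order asked, and still so for the second after the job is handed in, with the robot touching nothing.
It also fails if it takes over 117 s, if anything falls off the work surface, if the arm or the gripper's body presses on something with over 40 N, if the wrist force passes 120 N, or if a joint passes its speed limit or range.

## Robot

A 6-joint arm with a two-finger parallel gripper is mounted at the origin on the work surface. World frame = base frame: x ahead of the robot, y to its left, z up, the work surface at z = 0. Lengths are in mm, angles in degrees, forces in N, time in s.
With the tool pointing down it reaches from about 300 to 850 mm from the base axis. Payload 4.2 kg.
Tool frame: the origin (TCP) lies on the centre line of the jaws, within the pads' length; the fingertips stand 11 mm ahead of it and the grasp point (between the pads) lies 8 mm behind it; z points along the fingers, y is the line along which they close (so a half turn about z gives the same grasp; the last joint's range is limited). The gripper opens to 91 mm and grips with 3 to 60 N. Pads are 32 mm wide; open, the fingers measure 118 mm over their backs; the gripper's body (76 mm by 178 mm) begins 60 mm behind the grasp point.
Start: joints at [70.646, 18.312, 89.639, -0, 72.044, -1.146], TCP at [179.677, 546.222, 224.976] pointing down, gripper open.
Joint ranges: [-177.97, 177.97], [-48.28, 115.42], [12.27, 149.76], [-77.06, 257.06], [2.81, 150.46], [-146.56, 146.56]. Speed limits (degrees/s): [147.25, 147.25, 180, 180, 180, 180].

## Interface

Orientations are given as [roll, pitch, yaw] about the fixed x, y, z axes, in that order (R = Rz(yaw) Ry(pitch) Rx(roll)).
In Python, from workcell import env, grab_frame, camera_model, models gives the robot as it stands.
- The arm moves only by the shell command python3 -m crank 'ROWS' [FORCE]. ROWS is text: rows parted by semicolons, each of 7 numbers parted by spaces: the closure, from -1 (fully open) to 1 (shut), so that 0 is half open, then the shift along the tool's x, y, z in mm, then the turn, a rotation vector about the tool's x, y, z in degrees. A call has 1 to 10 rows; each row shifts and turns the commanded pose from where the row before left it, along the tool's axes as they then stand; what a row does not reach is not made up. A row lasts 1/8 s, in which the tool goes at most 62.5 mm and 10.7 degrees, less where a joint would pass 70% of its speed; a pose out of reach is approached as far as the arm can. A call is refused whole if a number of a shift passes 62.5 or a number of a turn 10.7, either way. A call with a gripper value outside its range is refused whole. The fingers move at their own pace and stop on an object; FORCE is the grip in N (left out, the last holds). Time passes only in rows, so rows that do not move let the fingers close. It gives the time, the measured TCP pose, the force, the opening and the grip force at its end, in the units of the state.
- env.state(): the state, without advancing time (a new reading comes with each control period).
- grab_frame(name): name is "scene" or "top" or "wrist"; returns the picture (420x560x3 uint8, blue, green, red); there is no depth.
- camera_model(name): a dict with "K" (3x3 intrinsics, pixels), "R" (3x3) and "t" (3): a world point X has camera coordinates R X + t; the wrist camera has in their place "mount" (4x4, takes a point from camera to tool coordinates, whose origin is the TCP and whose axes are the flange's). Camera axes: x right, y down, z forward; pixel columns grow to the right and rows downward; lengths in mm; the calibration is good to about 2 mm. A picture is of the moment at which its call begins: read the wrist's pose just before it. camera_model takes no time and is no camera call.
- env.job_done(): hands the job in; it is judged then, once.
Trained networks look in the newest picture that a camera, given by its name, has taken for a name from the list of things; names that differ only in an ending like _2 or _b are one class to them, and where a whole thing is asked for, a point or a joint stands for the part that bears it (a point fixed in the world has none). Each returns a list of dicts, best first, with "p" (0 to 1); they miss things now and then, are a little off and sometimes report something else, mostly with a low value. They report only what shows in the picture. A call takes as long as a camera call. They do not tell look-alikes from the thing itself.
- models.search_frame(name, camera): "point" ([x, y, z] in mm, in world coordinates, good to about 4 mm: the middle of the surface that is visible of it).
The state is a dict: "time_s": time; "qpos": joint angles; "qvel": joint speeds; "effort": joint torques, N m; "ee_pos": TCP position; "ee_rot": TCP orientation; "force": force on the tool from outside, world axes, zero at the start; "torque": the same for the moment, N m; "gripper_width": finger opening in mm; "gripper_force": force on a finger pad.
Only numpy, scipy, OpenCV 4.12 (cv2) and the standard library are available. Lean on these libraries where they do the work, as an engineer would, in place of code of your own. Each camera call takes 0.05 s, during which the arm holds its last target. There are 200 camera calls.

## Working session

There is one attempt and no reset: what is moved stays moved. The work goes in short steps, Python scripts to look and compute and a shell command to move; the robot and the scene stay as the last step left them, time stands still between calls to the robot, and variables do not carry over. Pictures are saved under pics/ and viewed, at most 14 in all, crops included, and the job is handed in when it is done.

```bash
mkdir -p pics; ls; python3 - <<'E'
from workcell import env, grab_frame, camera_model, models
import cv2
print(env.state())
for c in ["top","scene"]:
    f=grab_frame(c); cv2.imwrite(f"pics/{c}0.png",f)
    m=camera_model(c); print(c,m["K"],m["R"],m["t"])
    for n in ["square_bottle","wide_jar","small_bottle","slim_pack","square_cup","wide_cup","small_cup","slot_cup","square_dropper","small_dropper"]:
        print(n,[(round(d["p"],2),[round(v) for v in d["point"]]) for d in models.search_frame(n,c)][:4])
print(camera_model("wrist"))
E
```

```text
pics
{'time_s': 0.0, 'qpos': array([ 7.06466191e+01,  1.83521374e+01,  8.97053494e+01, -3.02621718e-03,
        7.20444062e+01, -1.14557868e+00]), 'qvel': array([-0.01277879,  0.03652692, -0.05849841, -0.08437168,  0.0037634 ,
       -0.03063457]), 'effort': array([-9.93344256e-04, -4.12458479e+01, -2.31970131e+01,  7.25494232e-02,
        4.58169007e-02, -1.43206439e-04]), 'ee_pos': array([179.51914015, 545.75191023, 224.12245403]), 'ee_rot': array([-1.79898070e+02,  8.39464002e-04,  1.61793134e+02]), 'force': array([-0.19922387, -0.19739636,  0.33363759]), 'torque': array([-0.00905328,  0.00912945, -0.019886  ]), 'gripper_force': 0.0, 'gripper_width': 91.12499246072655}
top [[400.58308436   0.         279.33947695]
 [  0.         400.58308436 207.67043279]
 [  0.           0.           1.        ]] [[-3.14534839e-04 -9.99999628e-01 -8.03157420e-04]
 [-9.77148948e-01  4.78062834e-04 -2.12555179e-01]
 [ 2.12555484e-01  7.17948419e-04 -9.77148735e-01]] [-10.70239017 458.88004964 824.10096127]
square_bottle [(0.92, [449, -185, 58]), (0.88, [366, -227, 61]), (0.65, [457, 179, 11]), (0.6
[... 1011 characters left out ...]
[455, 270, 13])]
small_cup [(0.61, [550, 262, 12])]
slot_cup [(0.79, [446, 169, 12])]
square_dropper [(0.82, [453, -316, 44])]
small_dropper [(0.8, [592, -186, 50]), (0.44, [545, 165, 6])]
{'K': array([[303.44090394,   0.        , 269.67710866],
       [  0.        , 303.44090394, 209.77485669],
       [  0.        ,   0.        ,   1.        ]]), 'mount': array([[-5.36574033e-05, -9.58516260e-01, -2.85037850e-01,
         8.10593694e+01],
       [ 9.99999009e-01, -4.52374478e-04,  1.33298417e-03,
        -2.72752571e-01],
       [-1.40663085e-03, -2.85037496e-01,  9.58515335e-01,
        -1.59985061e+02],
       [ 0.00000000e+00,  0.00000000e+00,  0.00000000e+00,
         1.00000000e+00]])}
```

```bash
python3 - <<'E'
import cv2
f=cv2.imread("pics/top0.png"); cv2.imwrite("pics/top0b.png",cv2.resize(f,(800,600),interpolation=cv2.INTER_CUBIC))
E
```

```text
(no output)
```

View pics/top0b.png

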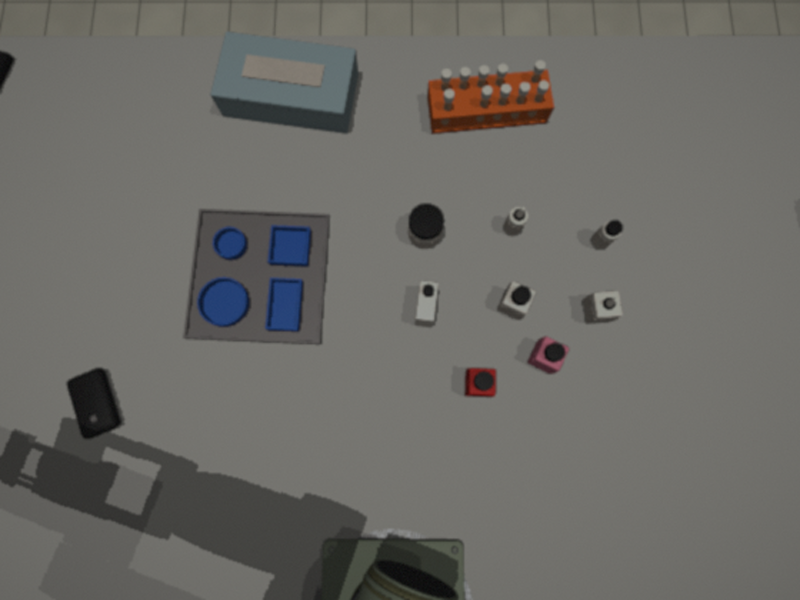

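View pics/scene0.png

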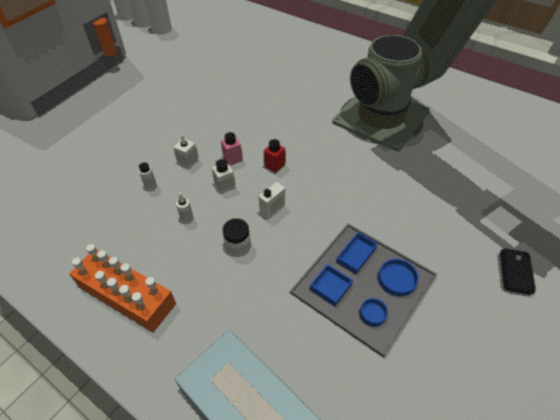

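The top view shows, in the 800x600 picture:
- **Caddy:** the cups are small-round (230,243), square (290,246), wide (223,302) and slot (285,305).
- **To be put away:** the jar is at (427,225), the pack at (427,302) and the flat-capped square bottle at (518,300). The flat-capped slender bottle is at (610,233).
- **To be left alone:** the droppers at (517,220) and (607,305), the pink look-alike at (550,354) and the red one at (482,382).

```bash
cat > h.py <<'E'
import numpy as np, cv2
from scipy.optimize import minimize
from scipy.spatial.transform import Rotation as Ro
from workcell import env, grab_frame, camera_model, models
def cam(name, st=None):
    m=camera_model(name)
    if name!="wrist": return m["K"],m["R"],m["t"]
    T=np.eye(4); T[:3,:3]=Ro.from_euler("xyz",st["ee_rot"],degrees=True).as_matrix(); T[:3,3]=st["ee_pos"]
    W=np.linalg.inv(T@m["mount"]); return m["K"],W[:3,:3],W[:3,3]
def proj(c,X):
    K,R,t=c; p=(K@(R@np.asarray(X,float).T+np.reshape(t,(3,1)))).T; return p[:,:2]/p[:,2:]
def solid(kind,a,b,z0,z1):
    if kind=="cyl":
        th=np.linspace(0,2*np.pi,40,endpoint=False); xy=np.c_[np.cos(th),np.sin(th)]*a/2
    else: xy=np.array([[-a,-b],[a,-b],[a,b],[-a,b]])/2
    return np.r_[np.c_[xy,np.full(len(xy),z0)],np.c_[xy,np.full(len(xy),z1)]]
def fit(c,mask,S,x0,yaw=None):
    """x,y[,yaw] of solid whose projected hull overlaps mask best"""
    def render(p):
        R=Ro.from_euler("z",p[2] if len(p)>2 else 0,degrees=True).as_matrix()
        P=S@R.T+[p[0],p[1],0]; h=cv2.convexHull(proj(c,P).astype(np.float32))
        m=np.zeros((420*3,560*3),np.uint8); cv2.fillConvexPoly(m,np.round((h*3+1)*16).astype(np.int32),1,shift=4); return m
    M=cv2.resize(mask.astype(np.float32),None,fx=3,fy=3,interpolation=cv2.INTER_LINEAR)>.5
    def cost(p):
        m=render(p)>0; return 1-(m&M).sum()/max(1,(m|M).sum())
    best=None
    for y in ([None] if yaw is None else yaw):
        p=list(x0)+([] if y is None else [y])
        sx=[[0]*len(p)]+[[ (12 if j<2 else 10) if i==j else 0 for j in range(len(p))] for i in range(len(p))]
        r=minimize(cost,p,method="Nelder-Mead",options=dict(initial_simplex=np.array(p)+np.array(sx)-np.array([4,4,3][:len(p)]),xatol=.1,fatol=1e-4))
        if best is None or r.fun<best.fun: best=r
    return np.round(best.x,1),round(1-best.fun,2)
def comp(mask,uv,r=12):
    """connected component of mask nearest pixel uv"""
    n,l,s,ce=cv2.connectedComponentsWithStats(mask.astype(np.uint8))
    d=np.hypot(*(ce-np.array(uv)).T); d[0]=1e9; d[s[:,4]<20]=1e9; return l==d.argmin()
E
python3 - <<'E'
from h import *
f=cv2.imread("pics/top0.png").astype(int); c=cam("top")
b=f[...,0]-f[...,2]>60; dk=f.max(2)<48
for n,S,x0,yw in [("square_cup",solid("box",62,62,6,26),(550,165),[0]),("wide_cup",solid("cyl",78,0,6,26),(460,270),None),("small_cup",solid("cyl",52,0,6,26),(555,265),None),("slot_cup",solid("box",82,50,6,26),(452,174),[0,90])]:
    m=comp(b,proj(c,[[*x0,16]])[0]); print(n,m.sum(),fit(c,m,S,x0,yw))
for n,S,x0,z in [("square_bottle",solid("cyl",28,0,60,80),(455,-185),70),("wide_jar",solid("cyl",56,0,48,66),(575,-45),57),("small",solid("cyl",24,0,60,74),(565,-326),67),("slimcap",solid("cyl",18,0,64,76),(470,-45),70)]:
    m=comp(dk,proj(c,[[*x0,z]])[0]); print(n,m.sum(),fit(c,m,S,x0))
w=f.min(2)>125
for n,S,x0,z in [("square_bottle",solid("box",40,40,59,60),(455,-185),60),("slim",solid("box",60,28,63,64),(450,-45),64)]:
    m=comp(w,proj(c,[[*x0,z]])[0]); print(n,m.sum(),fit(c,m,S,x0,[0,30,60,90]))
E
```

```text
square_cup 532 (array([550.7, 166.5,   2.9]), np.float64(0.65))
wide_cup 727 (array([458.8, 268.3]), np.float64(0.7))
small_cup 265 (array([552.6, 262.5]), np.float64(0.56))
slot_cup 626 (array([455. , 171.7, 179.9]), np.float64(0.69))
square_bottle 114 (array([ 454.8, -192.8]), np.float64(0.64))
wide_jar 470 (array([577.8, -52.1]), np.float64(0.85))
small 80 (array([ 564.6, -341. ]), np.float64(0.61))
slimcap 36 (array([464.4, -53. ]), np.float64(0.51))
square_bottle 69 (array([ 4.530e+02, -1.885e+02,  1.000e-01]), np.float64(0.2))
slim 238 (array([451.3, -52. , 170.4]), np.float64(0.64))
```

```bash
cat > plan.py <<'E'
import sys,numpy as np
from workcell import env
# plan.py grip x y z yaw n : prints rows in tool axes (tool pointing down), straight line from the measured pose
g,x,y,z,yaw,n=map(float,sys.argv[1:7]); n=int(n); s=env.state()
p=np.array(s["ee_pos"]); a=s["ee_rot"][2]; T=np.array([x,y,z]); d=(yaw-a+180)%360-180
if abs(yaw-a)<360 and len(sys.argv)>7: d=yaw-a
p0,a0=p.copy(),a; out=[]
for i in range(1,n+1):
    e=p0+(T-p0)*i/n-p; c,q=np.cos(np.radians(a)),np.sin(np.radians(a))
    v=np.round([c*e[0]+q*e[1], q*e[0]-c*e[1], -e[2]]); r=np.round(-(a0+d*i/n-a),1)
    p=p+[c*v[0]+q*v[1], q*v[0]-c*v[1], -v[2]]; a-=r
    out.append(f"{g:g} {v[0]:g} {v[1]:g} {v[2]:g} 0 0 {r:g}")
print("; ".join(out)); print("t",s["time_s"],"from",p0.round(1),round(a0,1),"turn",round(d,1),"q6",round(s["qpos"][5],1))
E
python3 plan.py -1 455 -190 185 68 14
```

```text
-1 -35 -44 3 0 0 6.7; -1 -40 -39 3 0 0 6.7; -1 -44 -35 3 0 0 6.7; -1 -48 -29 2 0 0 6.7; -1 -51 -23 3 0 0 6.7; -1 -54 -17 3 0 0 6.7; -1 -55 -11 3 0 0 6.7; -1 -56 -4 3 0 0 6.7; -1 -56 2 3 0 0 6.7; -1 -56 9 3 0 0 6.7; -1 -54 15 2 0 0 6.7; -1 -51 21 3 0 0 6.7; -1 -49 28 3 0 0 6.7; -1 -46 33 3 0 0 6.7
t 1.1 from [179.7 546.2 225. ] 161.8 turn -93.8 q6 -1.1
```

```bash
python3 -m crank '-1 -35 -44 3 0 0 6.7; -1 -40 -39 3 0 0 6.7; -1 -44 -35 3 0 0 6.7; -1 -48 -29 2 0 0 6.7; -1 -51 -23 3 0 0 6.7; -1 -54 -17 3 0 0 6.7; -1 -55 -11 3 0 0 6.7; -1 -56 -4 3 0 0 6.7; -1 -56 2 3 0 0 6.7; -1 -56 9 3 0 0 6.7' 15; python3 -m crank '-1 -54 15 2 0 0 6.7; -1 -51 21 3 0 0 6.7; -1 -49 28 3 0 0 6.7; -1 -46 33 3 0 0 6.7; -1 0 0 0 0 0 0; -1 0 0 0 0 0 0'
python3 - <<'E'
from h import *
st=env.state(); f=grab_frame("wrist"); cv2.imwrite("pics/w1.png",f)
for n in ["square_bottle"]: print(n,[(round(d["p"],2),[round(v) for v in d["point"]]) for d in models.search_frame(n,"wrist")][:4])
print(st["ee_pos"],st["ee_rot"],proj(cam("wrist",st),[[455,-190,80],[455,-190,60]]))
E
```

```text
time_s: 2.35
ee_pos: [377.0, 18.1, 196.3]
ee_rot: [179.9, -0.0, 94.6]
force: [0.6, 0.6, -0.1]
gripper_width: 91.3
gripper_force: 0.0
time_s: 3.1
ee_pos: [454.7, -189.7, 184.6]
ee_rot: [-179.9, -0.0, 68.0]
force: [-0.2, -0.4, 0.3]
gripper_width: 91.2
gripper_force: 0.0
square_bottle [(0.73, [461, -184, 58]), (0.68, [342, -128, 56]), (0.29, [562, -63, 64])]
[ 454.7455636  -189.65861035  184.63401245] [-1.79921914e+02 -3.13100699e-02  6.79905179e+01] [[270.43642395 212.49261302]
 [270.4231445  206.50241909]]
```

View pics/w1.png

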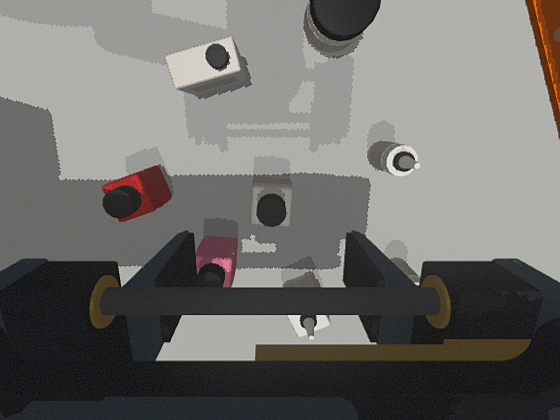

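The wrist view shows the square bottle's cap at (271,208), as predicted, with its sides aligned with the jaws. The pink bottle at (215,260) is clear of jaws opened to 64 mm.

```bash
python3 -m crank '-0.4 0 0 20 0 0 0; -0.4 0 0 30 0 0 0; -0.4 0 0 35 0 0 0; -0.4 0 0 30 0 0 0; -0.4 0 0 20 0 0 0; -0.4 0 0 9 0 0 0; -0.4 0 0 0 0 0 0; 0.3 0 0 0 0 0 0; 0.3 0 0 0 0 0 0; 0.3 0 0 0 0 0 0' 15; python3 -m crank '0.3 0 0 0 0 0 0; 0.3 0 0 0 0 0 0; 0.3 0 0 0 0 0 0;  0.3 0 0 0 0 0 0'
```

```text
time_s: 4.45
ee_pos: [455.7, -190.2, 41.6]
ee_rot: [179.9, -0.0, 68.0]
force: [-0.0, 0.6, 2.7]
gripper_width: 41.5
gripper_force: 14.4
time_s: 4.95
ee_pos: [455.7, -190.2, 41.5]
ee_rot: [179.9, -0.0, 68.0]
force: [-0.6, 0.4, 5.1]
gripper_width: 41.2
gripper_force: 14.4
```

```bash
python3 -m crank '0.3 0 0 -10 0 0 0; 0.3 0 0 -20 0 0 0; 0.3 0 0 -35 0 0 0; 0.3 0 0 -30 0 0 0; 0.3 0 0 -15 0 0 0'; python3 plan.py 0.3 548 164 150 87.5 9
```

```text
time_s: 5.58
ee_pos: [455.7, -190.3, 152.5]
ee_rot: [179.9, 0.0, 68.0]
force: [0.7, 0.1, -1.2]
gripper_width: 41.5
gripper_force: 14.4
0.3 40 -5 0 0 0 -2.2; 0.3 41 -4 1 0 0 -2.1; 0.3 40 -2 -0 0 0 -2.2; 0.3 41 -1 0 0 0 -2.2; 0.3 41 1 0 0 0 -2.1; 0.3 40 3 1 0 0 -2.2; 0.3 41 4 -0 0 0 -2.2; 0.3 40 5 0 0 0 -2.1; 0.3 40 7 1 0 0 -2.2
t 5.575 from [ 455.7 -190.3  152.5] 68.0 turn 19.5 q6 -2.0
```

```bash
python3 -m crank '0.3 25 -3 0 0 0 -2.2; 0.3 41 -4 1 0 0 -2.1; 0.3 40 -2 0 0 0 -2.2; 0.3 41 -1 0 0 0 -2.2; 0.3 41 1 0 0 0 -2.1; 0.3 40 3 1 0 0 -2.2; 0.3 41 4 0 0 0 -2.2; 0.3 40 5 0 0 0 -2.1; 0.3 40 5 1 0 0 -2.2; 0.3 15 3 0 0 0 0'; python3 -m crank '0.3 0 0 0 0 0 0; 0.3 0 0 0 0 0 0'
python3 - <<'E'
from h import *
st=env.state(); f=grab_frame("wrist"); cv2.imwrite("pics/w2.png",f)
for n in ["square_cup","wide_cup","small_cup","slot_cup"]: print(n,[(round(d["p"],2),[round(v) for v in d["point"]]) for d in models.search_frame(n,"wrist")][:2])
print(proj(cam("wrist",st),[[551,166,26],[455,172,26],[459,268,26],[553,263,26]]))
E
```

```text
time_s: 6.82
ee_pos: [545.1, 165.9, 147.1]
ee_rot: [-179.9, 0.0, 87.6]
force: [-0.3, -0.7, -0.4]
gripper_width: 40.9
gripper_force: 14.4
time_s: 7.08
ee_pos: [544.9, 163.0, 147.7]
ee_rot: [-179.9, 0.1, 87.4]
force: [0.1, -0.4, -0.1]
gripper_width: 41.1
gripper_force: 14.4
square_cup [(0.62, [552, 179, 7])]
wide_cup [(0.58, [452, 272, 11])]
small_cup [(0.65, [553, 268, 10]), (0.41, [449, 174, 9])]
slot_cup [(0.97, [451, 171, 10])]
[[276.1241951  203.7679517 ]
 [176.08082881 202.043677  ]
 [166.04412917  95.50320089]
 [274.10774176  96.45872749]]
```

View pics/w2.png

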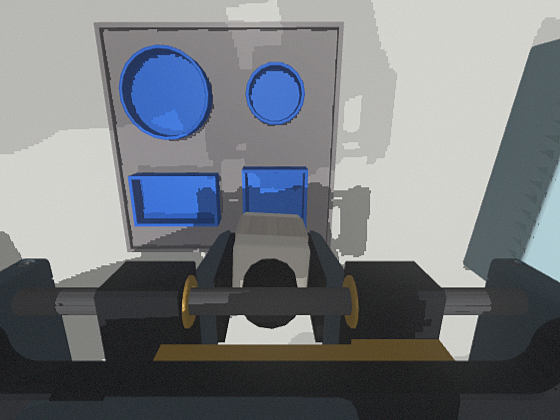

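The wrist view shows all four cups: wide (165,91), small (275,93), slot (175,199) and the square one's back edge at row 168. They lie square to the tool. Next I fit the three that show in full.

```bash
python3 - <<'E'
from h import *
st=env.state(); st["ee_pos"]=np.array([544.9,163.0,147.7]); c=cam("wrist",st)
f=cv2.imread("pics/w2.png").astype(int); b=f[...,0]-f[...,2]>50
for n,S,x0,yw in [("wide_cup",solid("cyl",78,0,6,26),(459,268),None),("small_cup",solid("cyl",52,0,6,26),(553,263),None),("slot_cup",solid("box",82,50,6,26),(455,172),[0])]:
    m=cv2.morphologyEx(comp(b,proj(c,[[*x0,16]])[0]).astype(np.uint8),cv2.MORPH_CLOSE,np.ones((5,5)))
    print(n,m.sum(),fit(c,m,S,x0,yw))
m=comp(b,(275,190)); r=np.argwhere(m); print(r.min(0),r.max(0))
print(proj(c,[[551-31,166+31,26],[551+31,166+31,26]]))
E
```

```text
wide_cup 6894 (array([457. , 269.5]), np.float64(0.98))
small_cup 2940 (array([553.9, 265.1]), np.float64(0.97))
slot_cup 4570 (array([452.4, 172.4,  -2.6]), np.float64(0.95))
[167 241] [226 307]
[[241.5713699  173.33354457]
 [307.92750602 170.35389178]]
```

```bash
python3 -m crank '0.3 5 4 0 0 0 0; 0.3 0 0 15 0 0 0; 0.3 0 0 25 0 0 0; 0.3 0 0 25 0 0 0; 0.3 0 0 14 0 0 0; 0.3 0 0 7 0 0 0; 0.3 0 0 4 0 0 0; 0.3 0 0 2 0 0 0; 0.3 0 0 1 0 0 0; 0.3 0 0 0 0 0 0'
```

```text
time_s: 8.57
ee_pos: [549.8, 169.2, 55.3]
ee_rot: [180.0, -0.0, 87.5]
force: [0.3, -0.3, -1.4]
gripper_width: 41.3
gripper_force: 14.4
```

```bash
python3 -m crank '0.3 -1 0 1 0 0 0; 0.3 0 0 1 0 0 0; 0.3 0 0 1 0 0 0;0.3 0 0 0 0 0 0; 0.3 0 0 0 0 0 0'
```

```text
time_s: 9.2
ee_pos: [549.6, 168.1, 51.9]
ee_rot: [180.0, -0.0, 87.5]
force: [0.1, 0.2, -1.4]
gripper_width: 41.5
gripper_force: 14.4
```

```bash
python3 -m crank '0.3 0 0 1 0 0 0; 0.3 0 0 0 0 0 0; 0.3 0 0 0.5 0 0 0; 0.3 0 0 0 0 0 0; 0.3 0 0 0 0 0 0'
```

```text
time_s: 9.82
ee_pos: [549.6, 168.1, 50.6]
ee_rot: [180.0, -0.0, 87.5]
force: [0.3, -0.2, 0.7]
gripper_width: 41.0
gripper_force: 14.4
```

```bash
python3 -m crank '-0.05 0 0 0 0 0 0; -0.2 0 0 0 0 0 0; -0.35 0 0 0 0 0 0; -0.35 0 0 0 0 0 0; -0.35 0 0 -15 0 0 0; -0.35 0 0 -30 0 0 0; -0.35 0 0 -40 0 0 0; -0.35 0 0 -40 0 0 0; -0.35 0 0 -15 0 0 0'; python3 plan.py -1 574 -49 175 85 5
```

```text
time_s: 10.95
ee_pos: [550.8, 168.5, 193.9]
ee_rot: [179.7, -0.1, 87.5]
force: [-0.4, 0.2, 0.2]
gripper_width: 61.1
gripper_force: 0.0
-1 -43 7 4 0 0 0.5; -1 -43 6 4 0 0 0.5; -1 -44 8 3 0 0 0.5; -1 -43 7 4 0 0 0.5; -1 -43 8 4 0 0 0.5
t 10.95 from [550.8 168.5 193.9] 87.5 turn -2.5 q6 18.4
```

```bash
python3 -m crank '-1 -30 5 4 0 0 0.5; -1 -43 6 4 0 0 0.5; -1 -44 8 3 0 0 0.5; -1 -43 7 4 0 0 0.5; -1 -40 8 4 0 0 0.5; -1 -16 2 0 0 0 0; -1 0 0 0 0 0 0; -1 0 0 0 0 0 0'
python3 - <<'E'
from h import *
st=env.state(); f=grab_frame("wrist"); cv2.imwrite("pics/w3.png",f); c=cam("wrist",st)
for n in ["wide_jar","slim_pack"]: print(n,[(round(d["p"],2),[round(v) for v in d["point"]]) for d in models.search_frame(n,"wrist")][:2])
print(st["ee_pos"],st["ee_rot"][2],proj(c,[[576,-50,66]]))
dk=f.astype(int).max(2)<48
m=comp(dk,proj(c,[[576,-50,57]])[0]); print(m.sum(),fit(c,m,solid("cyl",56,0,48,66),(576,-50)))
E
```

```text
time_s: 11.95
ee_pos: [571.5, -48.6, 171.4]
ee_rot: [-180.0, -0.0, 85.0]
force: [0.3, 0.9, -0.4]
gripper_width: 91.0
gripper_force: 0.0
wide_jar [(0.85, [577, -46, 65])]
slim_pack [(0.95, [456, -46, 61])]
[571.53059288 -48.58178627 171.41619155] 85.0400464121366 [[274.87717069 213.1612116 ]]
2397 (array([576.4, -51.7]), np.float64(0.81))
```

View pics/w3.png

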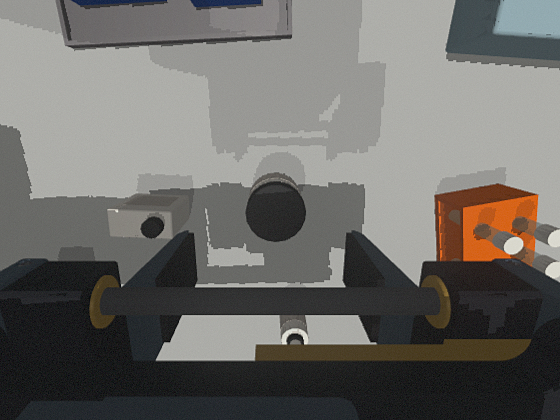

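The jar's lid is centred at (275,211), so the jar is at about (576.5,-49), 5 mm off the tool axis. The jaws clear everything.

```bash
python3 -m crank '-1 0 5 20 0 0 0; -1 0 0 30 0 0 0; -1 0 0 35 0 0 0; -1 0 0 26 0 0 0; -1 0 0 15 0 0 0; -1 0 0 6 0 0 0; -0.6 0 0 0 0 0 0; -0.3 0 0 0 0 0 0; -0.1 0 0 0 0 0 0; 0.1 0 0 0 0 0 0' 15; python3 -m crank '0.1 0 0 0 0 0 0; 0.1 0 0 0 0 0 0;0.1 0 0 0 0 0 0;0.1 0 0 0 0 0 0'
```

```text
time_s: 13.35
ee_pos: [576.9, -50.3, 40.0]
ee_rot: [180.0, -0.0, 85.0]
force: [0.6, 0.2, 2.0]
gripper_width: 55.8
gripper_force: 15.0
time_s: 13.85
ee_pos: [576.9, -50.2, 39.9]
ee_rot: [180.0, -0.0, 85.0]
force: [-0.5, -0.0, 5.6]
gripper_width: 55.4
gripper_force: 15.0
```

```bash
python3 -m crank '0.1 0 0 -10 0 0 0; 0.1 0 0 -25 0 0 0; 0.1 0 0 -40 0 0 0; 0.1 0 0 -30 0 0 0; 0.1 0 0 -10 0 0 0'; python3 plan.py 0.1 457 269.5 153 87.5 9
```

```text
time_s: 14.48
ee_pos: [577.5, -50.3, 156.3]
ee_rot: [179.8, -0.0, 85.0]
force: [1.2, 0.9, -1.5]
gripper_width: 55.3
gripper_force: 15.0
0.1 34 -16 0 0 0 -0.3; 0.1 35 -17 1 0 0 -0.3; 0.1 34 -16 0 0 0 -0.2; 0.1 34 -16 0 0 0 -0.3; 0.1 35 -16 1 0 0 -0.3; 0.1 35 -15 0 0 0 -0.3; 0.1 34 -16 1 0 0 -0.3; 0.1 35 -15 -0 0 0 -0.2; 0.1 35 -15 0 0 0 -0.3
t 14.475 from [577.5 -50.3 156.3] 85.0 turn 2.5 q6 -1.1
```

```bash
python3 -m crank '0.1 22 -10 0 0 0 -0.3; 0.1 35 -17 1 0 0 -0.3; 0.1 34 -16 0 0 0 -0.2; 0.1 34 -16 0 0 0 -0.3; 0.1 35 -16 1 0 0 -0.3; 0.1 35 -15 0 0 0 -0.3; 0.1 34 -16 1 0 0 -0.3; 0.1 35 -15 0 0 0 -0.2; 0.1 33 -14 0 0 0 -0.3; 0.1 14 -7 0 0 0 0'; python3 -m crank '0.1 0 0 0 0 0 0; 0.1 0 0 15 0 0 0'; python3 plan.py 0.1 457 269.5 60 87.5 5
```

```text
time_s: 15.72
ee_pos: [454.3, 270.5, 150.4]
ee_rot: [-179.9, 0.1, 87.6]
force: [0.2, -0.6, -1.0]
gripper_width: 55.6
gripper_force: 15.0
time_s: 15.98
ee_pos: [456.5, 269.0, 136.6]
ee_rot: [179.9, -0.0, 87.5]
force: [0.1, -0.3, -1.4]
gripper_width: 55.8
gripper_force: 15.0
0.1 0 0 15 0 0 -0; 0.1 0 0 16 0 0 -0; 0.1 0 0 15 0 0 -0; 0.1 0 0 15 0 0 -0; 0.1 1 0 16 0 0 -0
t 15.975 from [456.5 269.  136.6] 87.5 turn 0.0 q6 31.8
```

```bash
python3 -m crank '0.1 0 0 20 0 0 0; 0.1 0 0 25 0 0 0; 0.1 0 0 18 0 0 0; 0.1 0 0 10 0 0 0; 0.1 0 0 6 0 0 0; 0.1 0 0 3 0 0 0; 0.1 0 0 2 0 0 0; 0.1 0 0 0 0 0 0'
```

```text
time_s: 16.98
ee_pos: [455.6, 269.6, 52.7]
ee_rot: [180.0, -0.0, 87.5]
force: [0.2, 0.5, -1.7]
gripper_width: 55.7
gripper_force: 15.0
```

```bash
python3 -m crank '0.1 0 1 1 0 0 0; 0.1 0 0 1 0 0 0; 0.1 0 0 1 0 0 0;0.1 0 0 0.5 0 0 0; 0.1 0 0 0 0 0 0; 0.1 0 0 0 0 0 0'
```

```text
time_s: 17.73
ee_pos: [456.5, 269.5, 49.0]
ee_rot: [180.0, -0.0, 87.5]
force: [0.2, -0.4, -0.7]
gripper_width: 55.6
gripper_force: 15.0
```

```bash
python3 -m crank '0.1 0 0 0.5 0 0 0; 0.1 0 0 0 0 0 0; 0.1 0 0 0 0 0 0'
```

```text
time_s: 18.1
ee_pos: [456.5, 269.5, 48.9]
ee_rot: [180.0, -0.0, 87.5]
force: [-2.0, -0.6, 6.5]
gripper_width: 55.5
gripper_force: 15.0
```

```bash
python3 -m crank '-0.3 0 0 0 0 0 0; -0.5 0 0 0 0 0 0; -0.65 0 0 0 0 0 0; -0.65 0 0 0 0 0 0; -0.65 0 0 -15 0 0 0; -0.65 0 0 -30 0 0 0; -0.65 0 0 -40 0 0 0; -0.65 0 0 -40 0 0 0; -0.65 0 0 -15 0 0 0'; python3 plan.py -0.3 564 -334 180 60 13
```

```text
time_s: 19.23
ee_pos: [457.6, 270.1, 191.8]
ee_rot: [179.7, -0.2, 87.5]
force: [-1.3, -1.0, -0.5]
gripper_width: 75.3
gripper_force: 0.0
-0.3 -46 10 1 0 0 2.1; -0.3 -46 12 1 0 0 2.1; -0.3 -45 14 1 0 0 2.1; -0.3 -45 15 1 0 0 2.2; -0.3 -44 17 1 0 0 2.1; -0.3 -43 18 0 0 0 2.1; -0.3 -43 20 1 0 0 2.1; -0.3 -42 22 1 0 0 2.1; -0.3 -41 23 1 0 0 2.1; -0.3 -40 25 1 0 0 2.1; -0.3 -39 26 1 0 0 2.2; -0.3 -39 27 1 0 0 2.1; -0.3 -37 29 1 0 0 2.1
t 19.225 from [457.6 270.1 191.8] 87.5 turn -27.5 q6 31.8
```

```bash
python3 -m crank '-0.3 -30 7 1 0 0 2.1; -0.3 -46 12 1 0 0 2.1; -0.3 -45 14 1 0 0 2.1; -0.3 -45 15 1 0 0 2.2; -0.3 -44 17 1 0 0 2.1; -0.3 -43 18 0 0 0 2.1; -0.3 -43 20 1 0 0 2.1; -0.3 -42 22 1 0 0 2.1; -0.3 -41 23 1 0 0 2.1; -0.3 -40 25 1 0 0 2.1'; python3 -m crank '-0.3 -39 26 1 0 0 2.2; -0.3 -39 27 1 0 0 2.1; -0.3 -34 26 1 0 0 2.1; -0.3 -19 6 0 0 0 0; -0.3 0 0 0 0 0 0; -0.3 0 0 0 0 0 0'
python3 - <<'E'
from h import *
st=env.state(); f=grab_frame("wrist"); cv2.imwrite("pics/w4.png",f); c=cam("wrist",st)
for n in ["small_bottle"]: print(n,[(round(d["p"],2),[round(v) for v in d["point"]]) for d in models.search_frame(n,"wrist")][:2])
print(st["ee_pos"],st["ee_rot"][2],proj(c,[[564,-336,74]]))
E
```

```text
time_s: 20.48
ee_pos: [535.9, -180.6, 178.9]
ee_rot: [-179.9, -0.0, 66.3]
force: [1.1, 1.0, 0.4]
gripper_width: 59.4
gripper_force: 0.0
time_s: 21.22
ee_pos: [554.2, -332.4, 176.4]
ee_rot: [-179.9, -0.0, 60.0]
force: [0.2, 0.6, -1.1]
gripper_width: 59.2
gripper_force: 0.0
small_bottle [(0.66, [563, -331, 68])]
[ 554.2433887  -332.40817987  176.35977476] 60.039928586280105 [[281.36976191 211.13602543]]
```

View pics/w4.png

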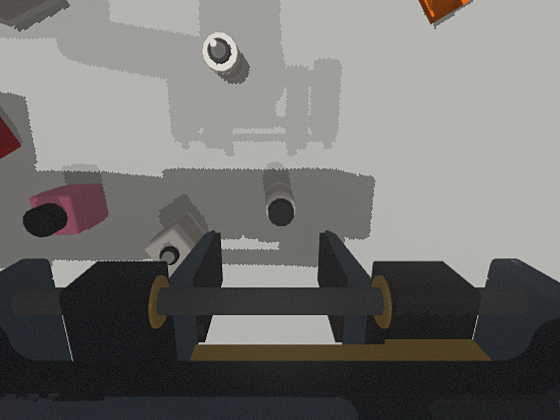

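The slender bottle's flat cap is at (281,211), which puts it at (564,-336). The square dropper at (175,240) is clear of the fingers.

```bash
python3 -m crank '-0.3 2 10 20 0 0 0; -0.3 0 0 30 0 0 0; -0.3 0 0 35 0 0 0; -0.3 0 0 30 0 0 0; -0.3 0 0 15 0 0 0; -0.3 0 0 6 0 0 0; -0.1 0 0 0 0 0 0; 0.2 0 0 0 0 0 0; 0.4 0 0 0 0 0 0; 0.6 0 0 0 0 0 0' 12; python3 -m crank '0.6 0 0 0 0 0 0; 0.6 0 0 0 0 0 0;0.6 0 0 0 0 0 0;0.6 0 0 0 0 0 0'
```

```text
time_s: 22.58
ee_pos: [564.5, -337.3, 41.3]
ee_rot: [179.9, -0.0, 60.0]
force: [-0.5, 0.3, 2.8]
gripper_width: 29.5
gripper_force: 12.0
time_s: 23.08
ee_pos: [564.5, -337.3, 41.2]
ee_rot: [179.9, -0.0, 60.0]
force: [-1.2, -0.0, 5.8]
gripper_width: 29.8
gripper_force: 12.0
```

```bash
python3 -m crank '0.6 0 0 -10 0 0 0; 0.6 0 0 -25 0 0 0; 0.6 0 0 -40 0 0 0; 0.6 0 0 -35 0 0 0; 0.6 0 0 -15 0 0 0'; python3 plan.py 0.6 554 265 160 87.5 13
```

```text
time_s: 23.7
ee_pos: [565.0, -337.6, 167.7]
ee_rot: [179.8, -0.0, 60.0]
force: [0.2, -0.3, -0.8]
gripper_width: 29.8
gripper_force: 11.9
0.6 40 -24 1 0 0 -2.1; 0.6 40 -22 0 0 0 -2.1; 0.6 42 -21 1 0 0 -2.1; 0.6 42 -20 0 0 0 -2.2; 0.6 43 -18 1 0 0 -2.1; 0.6 43 -16 1 0 0 -2.1; 0.6 44 -14 0 0 0 -2.1; 0.6 44 -13 1 0 0 -2.1; 0.6 45 -12 0 0 0 -2.1; 0.6 46 -9 1 0 0 -2.2; 0.6 45 -8 1 0 0 -2.1; 0.6 46 -6 0 0 0 -2.1; 0.6 47 -5 1 0 0 -2.1
t 23.7 from [ 565.  -337.6  167.7] 60.0 turn 27.5 q6 -1.9
```

```bash
python3 -m crank '0.6 25 -15 1 0 0 -2.1; 0.6 40 -22 0 0 0 -2.1; 0.6 42 -21 1 0 0 -2.1; 0.6 42 -20 0 0 0 -2.2; 0.6 43 -18 1 0 0 -2.1; 0.6 43 -16 1 0 0 -2.1; 0.6 44 -14 0 0 0 -2.1; 0.6 44 -13 1 0 0 -2.1; 0.6 45 -12 0 0 0 -2.1; 0.6 46 -9 1 0 0 -2.2'; python3 -m crank '0.6 45 -8 1 0 0 -2.1; 0.6 46 -6 0 0 0 -2.1; 0.6 45 -5 1 0 0 -2.1; 0.6 15 -4 0 0 0 0; 0.6 0 0 0 0 0 0; 0.6 0 0 0 0 0 0'
python3 plan.py 0.6 554 265 60 87.5 1
```

```text
time_s: 24.95
ee_pos: [555.6, 110.4, 158.6]
ee_rot: [-179.9, 0.0, 81.3]
force: [1.0, 0.5, -0.4]
gripper_width: 29.3
gripper_force: 11.9
time_s: 25.7
ee_pos: [550.0, 260.1, 157.2]
ee_rot: [-180.0, 0.1, 87.4]
force: [0.2, -1.0, -0.6]
gripper_width: 30.0
gripper_force: 11.9
0.6 5 4 97 0 0 -0.1
t 25.7 from [550.  260.1 157.2] 87.4 turn 0.1 q6 26.8
```

```bash
python3 -m crank '0.6 5 4 5 0 0 0; 0.6 0 0 25 0 0 0; 0.6 0 0 30 0 0 0; 0.6 0 0 22 0 0 0; 0.6 0 0 12 0 0 0; 0.6 0 0 6 0 0 0; 0.6 0 0 3 0 0 0; 0.6 0 0 1 0 0 0; 0.6 0 0 0 0 0 0'
```

```text
time_s: 26.82
ee_pos: [554.6, 266.5, 54.0]
ee_rot: [179.9, -0.0, 87.5]
force: [0.5, -0.8, -0.4]
gripper_width: 30.1
gripper_force: 11.9
```

```bash
python3 -m crank '0.6 -1 0 1 0 0 0; 0.6 0 0 1 0 0 0; 0.6 0 0 1 0 0 0;0.6 0 0 0.5 0 0 0; 0.6 0 0 0.5 0 0 0; 0.6 0 0 0 0 0 0; 0.6 0 0 0 0 0 0'
```

```text
time_s: 27.7
ee_pos: [554.2, 265.5, 50.2]
ee_rot: [180.0, -0.0, 87.5]
force: [-0.9, -0.8, 6.1]
gripper_width: 29.5
gripper_force: 12.0
```

```bash
python3 -m crank '0.3 0 0 0 0 0 0; 0.1 0 0 0 0 0 0; -0.1 0 0 0 0 0 0; -0.1 0 0 0 0 0 0; -0.1 0 0 -15 0 0 0; -0.1 0 0 -30 0 0 0; -0.1 0 0 -40 0 0 0; -0.1 0 0 -40 0 0 0; -0.1 0 0 -15 0 0 0'; python3 plan.py -0.3 452 -49 178 170 10
```

```text
time_s: 28.82
ee_pos: [555.4, 266.0, 193.2]
ee_rot: [179.7, -0.2, 87.5]
force: [-0.4, 0.2, 0.4]
gripper_width: 49.8
gripper_force: 0.0
-0.3 -32 -9 2 0 0 -8.3; -0.3 -30 -13 1 0 0 -8.2; -0.3 -28 -18 2 0 0 -8.3; -0.3 -25 -22 1 0 0 -8.2; -0.3 -22 -25 2 0 0 -8.3; -0.3 -18 -27 1 0 0 -8.2; -0.3 -14 -31 2 0 0 -8.3; -0.3 -10 -31 1 0 0 -8.2; -0.3 -5 -33 2 0 0 -8.3; -0.3 0 -33 1 0 0 -8.2
t 28.825 from [555.4 266.  193.2] 87.5 turn 82.5 q6 27.0
```

```bash
python3 -m crank '-0.3 -32 -9 2 0 0 -8.3; -0.3 -30 -13 1 0 0 -8.2; -0.3 -28 -18 2 0 0 -8.3; -0.3 -25 -22 1 0 0 -8.2; -0.3 -22 -25 2 0 0 -8.3; -0.3 -18 -27 1 0 0 -8.2; -0.3 -14 -31 2 0 0 -8.3; -0.3 -10 -31 1 0 0 -8.2; -0.3 -5 -33 2 0 0 -8.3; -0.3 0 -33 1 0 0 -8.2'; python3 -m crank '-0.3 0 0 0 0 0 0; -0.3 0 0 0 0 0 0'
python3 - <<'E'
from h import *
st=env.state(); f=grab_frame("wrist"); cv2.imwrite("pics/w5.png",f); c=cam("wrist",st)
for n in ["slim_pack"]: print(n,[(round(d["p"],2),[round(v) for v in d["point"]]) for d in models.search_frame(n,"wrist")][:2])
print(st["ee_pos"],st["ee_rot"][2],proj(c,[[452,-50,64],[452,-50,0],[464,-53,76]]))
E
```

```text
time_s: 30.08
ee_pos: [450.3, -50.3, 173.8]
ee_rot: [-180.0, -0.1, 170.3]
force: [0.0, -0.1, -0.4]
gripper_width: 59.1
gripper_force: 0.0
time_s: 30.32
ee_pos: [451.3, -49.1, 174.2]
ee_rot: [180.0, -0.0, 169.9]
force: [0.0, 1.2, -0.3]
gripper_width: 59.2
gripper_force: 0.0
slim_pack [(0.81, [447, -50, 64]), (0.24, [446, -305, 42])]
[451.31044875 -49.08801121 174.22368108] 169.90229744232988 [[268.63888113 211.39124606]
 [268.71134212 195.0092147 ]
 [267.69629198 228.30096834]]
```

View pics/w5.png

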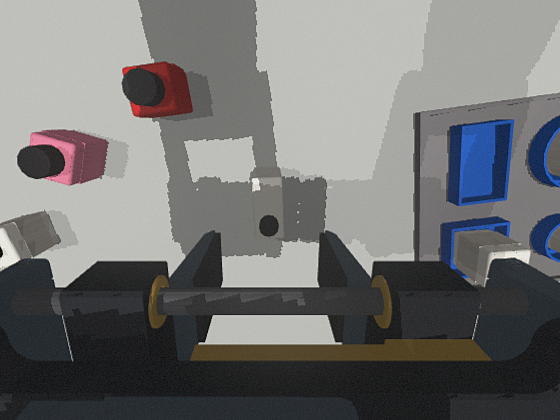

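The pack stands at (268,207) with its cap at (269,226), close to aligned with the jaws. A zoom will give its yaw.

```bash
python3 - <<'E'
import cv2
f=cv2.imread("pics/w5.png")[155:255,225:325]; cv2.imwrite("pics/w5z.png",cv2.convertScaleAbs(cv2.resize(f,(600,600),interpolation=cv2.INTER_CUBIC),alpha=1.4))
E
```

```text
(no output)
```

View pics/w5z.png

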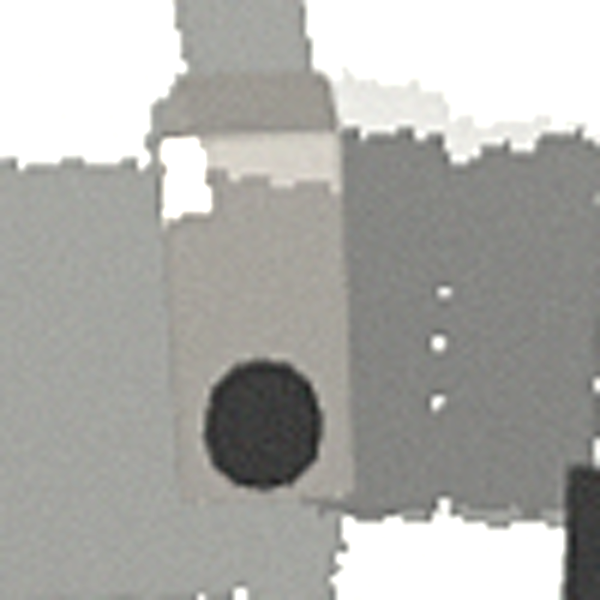

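Top-face corners in the zoom are (160,133), (340,133), (353,498) and (183,498), a lean of about 3 degrees. I'll back-project these.

```bash
python3 - <<'E'
from h import *
st=env.state(); K,R,t=cam("wrist",st); C=-R.T@t
P=[]
for u,v in [(160,133),(340,133),(353,498),(183,498)]:
    d=R.T@np.linalg.inv(K)@[225+u/6,155+v/6,1]; P.append((C+d*(64-C[2])/d[2])[:2])
P=np.array(P); e=(P[2]+P[3]-P[0]-P[1])/2
print(P.round(1),P.mean(0),np.linalg.norm(e),np.linalg.norm(P[0]-P[1]),np.degrees(np.arctan2(e[1],e[0])))
E
python3 plan.py -0.3 450 -50 40 167 5
```

```text
[[417.9 -59.1]
 [422.6 -32.5]
 [481.  -40. ]
 [476.3 -66.7]] [449.44096719 -49.5677243 ] 58.848264338428066 27.01739936835365 -7.371051300597065
-0.3 0 -0 27 0 0 0.6; -0.3 1 -1 27 0 0 0.6; -0.3 -0 0 27 0 0 0.6; -0.3 0 -0 26 0 0 0.6; -0.3 0 -1 27 0 0 0.6
t 30.425 from [451.5 -48.7 174.3] 170.0 turn -3.0 q6 -87.6
```

```bash
python3 -m crank '-0.3 2 -1 20 0 0 -2.6; -0.3 0 0 30 0 0 0; -0.3 0 0 35 0 0 0; -0.3 0 0 28 0 0 0; -0.3 0 0 15 0 0 0; -0.3 0 0 6 0 0 0; -0.1 0 0 0 0 0 0; 0.2 0 0 0 0 0 0; 0.4 0 0 0 0 0 0; 0.65 0 0 0 0 0 0' 15; python3 -m crank '0.65 0 0 0 0 0 0; 0.65 0 0 0 0 0 0;0.65 0 0 0 0 0 0;0.65 0 0 0 0 0 0'
```

```text
time_s: 31.68
ee_pos: [449.5, -50.2, 40.9]
ee_rot: [180.0, 0.1, 172.6]
force: [-0.9, 0.6, 1.7]
gripper_width: 27.8
gripper_force: 15.0
time_s: 32.17
ee_pos: [449.5, -50.2, 40.9]
ee_rot: [180.0, 0.0, 172.6]
force: [-0.3, -0.4, 6.9]
gripper_width: 27.7
gripper_force: 15.0
```

```bash
python3 -m crank '0.65 0 0 -10 0 0 0; 0.65 0 0 -25 0 0 0; 0.65 0 0 -40 0 0 0; 0.65 0 0 -25 0 0 0; 0.65 0 0 -10 0 0 0'; python3 plan.py 0.65 452.4 172.4 148 177.4 6
```

```text
time_s: 32.8
ee_pos: [449.7, -50.2, 151.9]
ee_rot: [180.0, 0.1, 172.6]
force: [0.7, -0.8, -0.9]
gripper_width: 28.0
gripper_force: 15.0
0.65 4 37 1 0 0 -0.8; 0.65 4 37 0 0 0 -0.8; 0.65 3 37 1 0 0 -0.8; 0.65 3 37 1 0 0 -0.8; 0.65 3 37 0 0 0 -0.8; 0.65 1 37 1 0 0 -0.8
t 32.8 from [449.7 -50.2 151.9] 172.6 turn 4.8 q6 -90.4
```

```bash
python3 -m crank '0.65 3 22 1 0 0 -0.8; 0.65 4 37 0 0 0 -0.8; 0.65 3 37 1 0 0 -0.8; 0.65 3 37 1 0 0 -0.8; 0.65 3 37 0 0 0 -0.8; 0.65 2 37 1 0 0 -0.8; 0.65 0 15 0 0 0 0; 0.65 0 0 0 0 0 0; 0.65 0 0 0 0 0 0'
python3 plan.py 0.65 452.4 172.4 60 177.4 1
python3 - <<'E'
from h import *
f=grab_frame("wrist"); cv2.imwrite("pics/w6.png",f)
E
```

```text
time_s: 33.92
ee_pos: [450.7, 171.7, 146.1]
ee_rot: [-180.0, -0.0, 177.4]
force: [0.4, -0.5, -1.0]
gripper_width: 27.9
gripper_force: 15.0
0.65 -2 1 86 0 0 -0
t 33.925 from [450.7 171.7 146.1] 177.4 turn 0.0 q6 -67.8
```

View pics/w6.png

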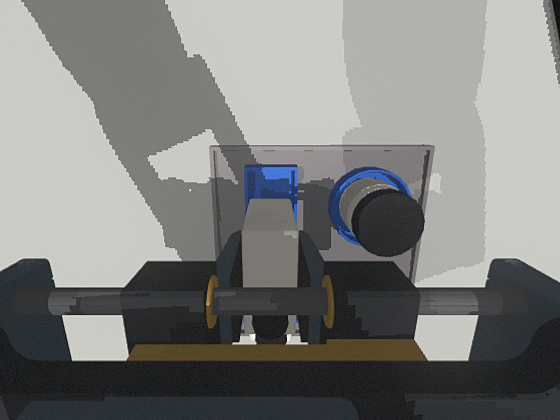

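The pack hangs centred over the slot cup at (271,190), and the jar is seated in its cup at right. Lowering now.

```bash
python3 -m crank '0.65 -2 1 5 0 0 0; 0.65 0 0 25 0 0 0; 0.65 0 0 25 0 0 0; 0.65 0 0 18 0 0 0; 0.65 0 0 11 0 0 0; 0.65 0 0 6 0 0 0; 0.65 0 0 3 0 0 0; 0.65 0 0 1 0 0 0; 0.65 0 0 0 0 0 0'; python3 -m crank '0.65 0 0 0 0 0 0'
```

```text
time_s: 35.1
ee_pos: [453.2, 173.8, 52.8]
ee_rot: [180.0, 0.0, 177.4]
force: [-0.1, -0.1, -0.7]
gripper_width: 28.4
gripper_force: 15.0
time_s: 35.22
ee_pos: [453.2, 173.7, 52.8]
ee_rot: [180.0, 0.0, 177.4]
force: [0.1, 0.5, -0.4]
gripper_width: 27.7
gripper_force: 15.0
```

```bash
python3 -m crank '0.65 0 -1 1 0 0 0; 0.65 0 0 1 0 0 0; 0.65 0 0 0.5 0 0 0; 0.65 0 0 0.5 0 0 0; 0.65 0 0 0.5 0 0 0; 0.65 0 0 0 0 0 0; 0.65 0 0 0 0 0 0'
```

```text
time_s: 36.1
ee_pos: [452.9, 172.6, 49.9]
ee_rot: [180.0, 0.0, 177.4]
force: [-3.4, -1.3, 9.1]
gripper_width: 28.2
gripper_force: 15.0
```

Contact. Release and retreat, then check.

```bash
python3 -m crank '0.3 0 0 0 0 0 0; 0.1 0 0 0 0 0 0; 0 0 0 0 0 0 0; 0 0 0 0 0 0 0; 0 0 0 -15 0 0 0; 0 0 0 -30 0 0 0; 0 0 0 -40 0 0 0; 0 0 0 -40 0 0 0; 0 0 0 -35 0 0 0; 0 50 -20 -30 0 0 0'; python3 -m crank '0 60 -20 0 0 0 0; 0 40 -40 0 0 0 0; 0 0 0 0 0 0 0; 0 0 0 0 0 0 0'
python3 - <<'E'
from h import *
cv2.imwrite("pics/top9.png",cv2.resize(grab_frame("top")[120:330,100:480],(800,442),interpolation=cv2.INTER_CUBIC))
cv2.imwrite("pics/s9.png",cv2.resize(grab_frame("scene")[100:380,100:473],(800,600),interpolation=cv2.INTER_CUBIC))
E
```

```text
time_s: 37.35
ee_pos: [404.2, 155.6, 240.2]
ee_rot: [179.9, 0.2, 177.4]
force: [-1.6, 0.8, 0.7]
gripper_width: 45.6
gripper_force: 0.0
time_s: 37.85
ee_pos: [300.9, 100.0, 239.3]
ee_rot: [179.9, 0.1, 177.4]
force: [-0.5, 0.6, 0.2]
gripper_width: 45.7
gripper_force: 0.0
```

View pics/s9.png

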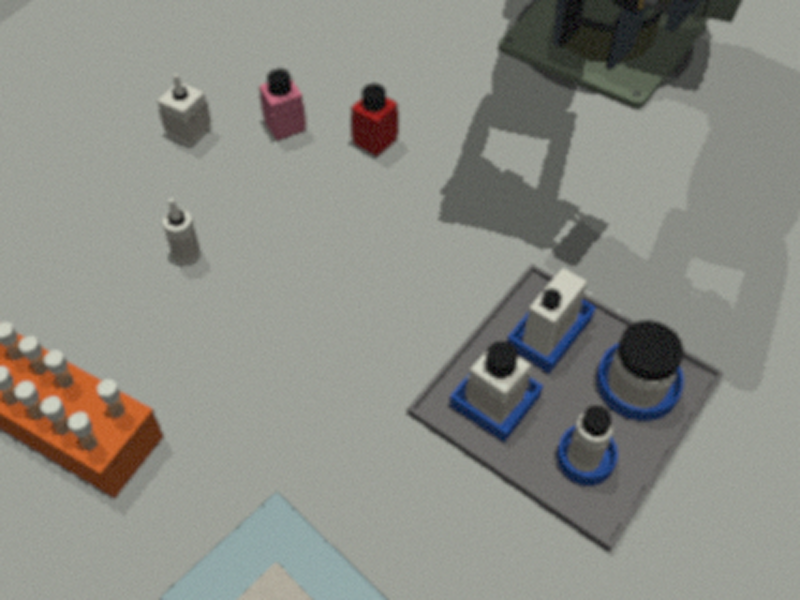

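View pics/top9.png

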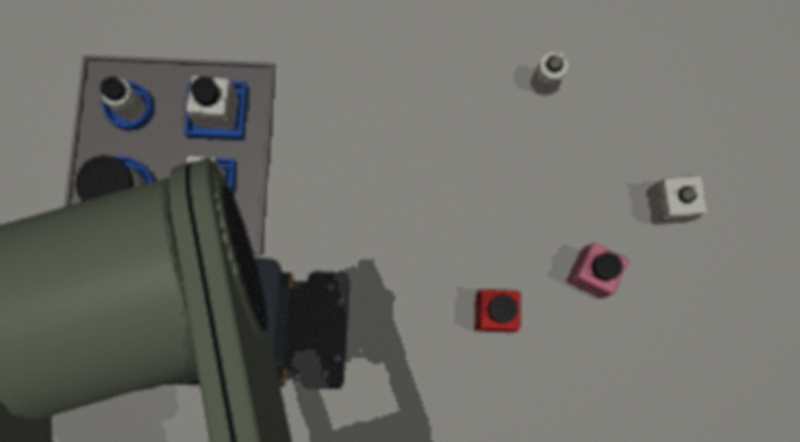

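The scene view shows all four standing upright in their matching cups: pack (555,315), square bottle (498,385), jar (645,365) and slender bottle (592,440). The droppers at (183,113) and (180,235) and the pink and red look-alikes still stand where they were.

```bash
python3 -c "
from workcell import env
print(env.job_done())"
```

```text
the job is handed in; nothing more can be done
None
```

The job is handed in: the square bottle, wide jar, slender bottle and slim pack each stand upright in their matching cups, the droppers and the pink and red look-alikes were not touched, and it took about 38 s of the 117 s allowed.

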